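# Lock off the fume extractor and show its filter

### The arm

A 6-joint arm with a two-finger parallel gripper is mounted at the origin on the work surface. World frame = base frame: x ahead of the robot, y to its left, z up, the work surface at z = 0. Lengths are in m, angles in rad, forces in N, time in s.
With the tool pointing down it reaches from about 0.4 to 0.825 m from the base axis. Payload 7 kg.
Tool frame: the origin (TCP) lies midway between the tips of the shut fingers; the grasp point (between the pads) lies 19 mm behind it; z points along the fingers, y is the line along which they close (so a half turn about z gives the same grasp; the last joint's range is limited). The gripper opens to 88 mm and grips with 3 to 60 N. Pads are 19 mm wide; open, the fingers measure 130 mm over their backs; the gripper's body (78 mm by 193 mm) begins 47 mm behind the grasp point.
Start: joints at [-0.912, 0.359, 0.012, 0, -1.224, -0.288], TCP at [0.245, -0.629, 0.227] pointing down, gripper open.
Joint ranges: [-3.07, 3.07], [-1.43, 2.12], [-1.02, 1.25], [-3.03, 1.67], [-3.05, -0], [-3.03, 3.03]. Speed limits (rad/s): [2.39, 2.39, 3.01, 3.14, 3.14, 3.14].

### API

Orientations are given as [roll, pitch, yaw] about the fixed x, y, z axes, in that order (R = Rz(yaw) Ry(pitch) Rx(roll)).
In Python, from station import telemetry, eyes, ticket, recognise, trace gives the robot as it stands. The module is installed in compiled form; this text tells all that it offers.
- The arm moves only by the tool servo_tool, never from a script. Its argument "series" is a list that holds one entry, the list of rows, each a list of 4 numbers: the shift along the tool's x, y, z in mm, then the turn about the tool's z in rad. In form: [[[x, y, z, roll], ...]]. A call has exactly 10 rows; each row shifts and turns the commanded pose from where the row before left it, along the tool's axes as they then stand; what a row does not reach is not made up. A row lasts 1/12 s, in which the tool goes at most 41.7 mm and 7.16 degrees, less where a joint would pass 70% of its speed; a pose out of reach is approached as far as the arm can. A call is refused whole if a number of a shift passes 41.7 or a number of a turn 0.125, either way. A call with a gripper value outside its range is refused whole. "claw" is the gripper's target within -1 to 1 (shut at 1, half-way at 0, fully open at -1), set as the call begins (left out, the last holds). The fingers move at their own pace and stop on an object; "grip_force" is the grip in N (left out, the last holds). Time passes only in rows, so rows that do not move let the fingers close, or fill a call up. It gives the time, the measured TCP pose, the force, the opening and the grip force at its end, in the units of the state.
- telemetry.get_state(): the state, without advancing time (a new reading comes with each control period).
- eyes.grab_frame(name): name is "scene" or "side" or "wrist"; returns the picture (420x560x3 uint8, red, green, blue); there is no depth.
- eyes.calibration(name): a dict with "mtx" (3x3 intrinsics, pixels), "rvec" (rotation vector, rad) and "tvec" (3), from world to camera coordinates, as OpenCV has them. Camera axes: x right, y down, z forward; pixel columns grow to the right and rows downward; lengths in m; the calibration is good to about 2 mm. The wrist camera is an equidistant fisheye: a pixel r from the principal point sees the ray r / f radians off the axis. A picture is of the moment at which its call begins: read the wrist's pose just before it. calibration takes no time and is no camera call; for the wrist camera it gives the pose at the moment of the call.
- ticket.job_done(): hands the job in; it is judged then, once.
Trained networks look in the newest picture that a camera, given by its name, has taken for a name from the list of things; names that differ only in an ending like _2 or _b are one class to them, and where a whole thing is asked for, a point or a joint stands for the part that bears it (a point fixed in the world has none). Each returns a list of dicts, best first, with "conf" (0 to 1); they miss things now and then, are a little off and sometimes report something else, mostly with a low value. They report only what shows in the picture. A call takes as long as a camera call. They do not tell look-alikes from the thing itself.
- recognise(camera, name): "position" ([x, y, z] in m, in world coordinates, good to about 4 mm: the middle of the surface that is visible of it).
- trace(camera, name): "mask" (420x560 bool, what is visible of it).
The state is a dict: "t": time; "q": joint angles; "qd": joint speeds; "joint_efforts": joint torques, N m; "eef_pos": TCP position; "ee_rot": TCP orientation; "force": force on the tool from outside, world axes, zero at the start; "moment": the same for the moment, N m; "width": finger opening in m; "gripper_force": force on a finger pad.
Only numpy, scipy, OpenCV 4.12 (cv2) and the standard library are available. Lean on these libraries where they do the work, as an engineer would, in place of code of your own. Each camera call takes 0.05 s, during which the arm holds its last target. There are 200 camera calls.

### The job

Lock off the bench fume extractor and show its filter: slide the barrel bolt on the front deck fully home into its keeper, then swing the cover flap up until it stands upright, and draw out the filter cassette, the plate with the pull tab; the plain plate in the other slot stays in. Finish still holding the cassette in the gripper, hanging upright and still over the middle of the steel drip tray, about 6 cm above the table and touching nothing. Leave the bolt home, the flap open and everything else where it stands.

Things in the scene. Friction and masses are not known exactly. Their poses are not given: they have to be found in the camera images.
- extractor: White box fixed to the table, yaw up to 0.3 rad. Origin on the table under the main box's middle; x points away from the robot, y left, z up. Main box 160 (x) x 210 (y) x 140 high, open on top under the flap, walls 5, inner floor 30 above the table. In front (x -80 to -165) a deck 95 high carries the bolt. Inside, two slots centred at x 0, y +45 and y -45 hold plates standing along x.
- bolt (a joint): Travel in m of the steel barrel bolt on the deck, 0 to 0.06; grows as the bolt slides along the extractor's +y, and 0.06 is home in the keeper against its stop. Starts anywhere from 0 to 0.018. Sliding takes about 2 N; it stays where it is left.
- bolt_knob (a point): Middle of the top of the bolt's knob: an upright steel pin, 14 mm thick, top 147 above the table (52 above the deck), at the extractor's x -125. It moves with the bolt: extractor y -32.5 at joint 0, +27.5 when home. The pin's upper 29 mm are free to grip or push; the straps around the bolt stand 18 and the keeper 22 above the deck.
- flap (a joint): Angle in rad of the white cover flap: 0 shut, 1.57 upright, stop at 1.75. Stiff hinge (0.4 N m friction): it stays where it is left. Lifting at the handle takes about 5 N.
- flap_handle (a point): Middle of the flap's handle: round steel bar 10 mm thick, 90 long, parallel to the hinge (extractor's y), 34 above the flap's upper face on legs 40 either side of its middle. Shut: 140 nearer the robot than the hinge and 40 above it. The flap is 164 long (24 beyond the bar), 214 wide, 6 thick. With the flap upright the bar is on its far side.
- flap_hinge (a point): Middle of the flap's hinge line, at extractor x +80, y 0, 140 above the table. The hinge line runs along the extractor's y. The handle moves on a circle of 145.6 mm about it, up and away from the robot.
- cassette: Filter cassette: flat aluminium plate with dark mesh faces, 120 (x) x 12 (y) x 78 high, with a pull tab 36 (x) x 10 (y) x 24 high in the middle of its top edge; 0.15 to 0.31 kg. Origin at the middle of its bottom edge, z up, axes as the extractor's. Stands in either slot, on the inner floor, 1.8 play on each face; end channels guide it until raised 60.
- cassette_tab (a point): Middle of the top face of the cassette's pull tab, 102 above its origin; 132 above the table while in its slot. Grip the tab's two broad faces, 10 mm apart along the extractor's y.
- blank: Plain aluminium blanking plate without tab, 120 x 12 x 78 high, standing in the other slot. Origin at the middle of its bottom edge.
- tray: Shallow open dark steel drip tray, fixed to the table, 150 (x) x 110 (y) x 18 high, walls and floor 4 to 5. Origin on the table under its middle. Stands to the left or to the right of the extractor.
- jug: Clear plastic measuring jug, 90 across, 110 high, handle on its +y side; loose, on the other side from the tray. Origin under its middle.
- dye_a: Small dye bottle, 30 across, 70 high, loose, close beside the extractor's left wall. Origin under it.
- dye_b: Small dye bottle, 30 across, 70 high, loose, close beside the extractor's right wall. Origin under it.
- scent: Amber scent bottle, 38 across, 95 high, loose, far left. Origin under it.
- pan_lid: Steel pan lid with knob, 170 across, 38 high, loose, lying far right. Origin under it.
- mould: White two-cavity soap mould, 100 x 70 x 30, loose, on the left. Origin under it.
- soap: Pale bar of soap, 80 x 55 x 25, loose, on the right. Origin under it.
Things that resemble listed ones, but are neither listed nor needed, are in the scene too. Several things look just like the jug: the one meant starts farthest to the robot's left. Leave any red look-alike of the tray alone.

How it is judged:
On the way, in this order (a step that is already met when the one before it is completed fails the run):
1. the bolt is fully home in the keeper (value of joint bolt above 0.056 m), for 0.2 s.
2. the cover flap stands upright (value of joint bolt above 0.056 m and value of joint flap above 1.4 rad), for 0.2 s.
3. the gripper has drawn the filter cassette up out of the box (z of cassette in the frame of extractor above 0.142 m and contact force between the fingers and cassette above 0.8 N), for 0.1 s.
At the end, for the whole second after the job is handed in: Gripper holds the cassette at rest within 35 mm of the tray's middle, upright within 0.2 rad, bottom edge 30 to 130 mm above the table, touching nothing else; bolt past 56 mm, flap past 1.35 rad, blanking plate in its slot, bystanders within 30 mm of their places (contact force between the fingers and cassette above 0.8 N and horizontal distance between cassette and tray below 0.035 m and height (world z) of cassette between 0.03 and 0.13 m and angle between cassette's own z axis and vertical below 0.2 rad and linear speed of cassette below 0.03 m/s and contact force between cassette and tray below 0.05 N and contact force between cassette and extractor below 0.05 N and contact force between cassette and jug below 0.05 N and value of joint bolt above 0.056 m and value of joint flap above 1.35 rad and z of blank in the frame of extractor below 0.04 m and distance of blank from where it was at the start of the episode below 0.015 m and distance of each of jug, dye_a, dye_b, scent, pan_lid, mould, soap from where it was at the start of the episode below 0.03 m); the arm keeps its last pose, push and grip.
It fails at once if the flap is raised before the bolt is home (value of joint flap above 0.25 rad and value of joint bolt below 0.05 m).
It fails at once if the blanking plate is pulled out (z of blank in the frame of extractor above 0.06 m).
It fails at once if a bystander is knocked over or pushed away (distance of any of jug, dye_a, dye_b, scent, pan_lid, mould, soap from where it was at the start of the episode above 0.04 m or angle between any of jug, dye_a, dye_b, scent, pan_lid, mould, soap's own z axis and vertical above 0.6 rad).
It also fails if it takes over 72 s, if anything falls off the work surface, if the arm or the gripper's body presses on something with over 40 N, if the wrist force passes 120 N, or if a joint passes its speed limit or range.

## Working session

There is one attempt and no reset: what is moved stays moved. The work goes in short steps, Python scripts to look and compute and a tool call to move; the robot and the scene stay as the last step left them, time stands still between calls to the robot, and variables do not carry over. Pictures are saved under pics/ and viewed, at most 10 in all, crops included, and the job is handed in when it is done.

Besides the shell and the picture viewer there is one more tool, called after "Emit:" as a command line: name --argument value ..., lists and objects as JSON in quotes. servo_tool: Moves the arm, as the interface text tells. Its arguments: {"type":"object","properties":{"series":{"type":"array"},"claw":{"type":"number"},"grip_force":{"type":"number"}},"required":["series"]}

```bash
mkdir -p pics
cat > h.py <<'E'
import numpy as np, cv2
from station import telemetry, eyes, ticket, recognise, trace
def cal(n):
    c=eyes.calibration(n); R=cv2.Rodrigues(np.array(c["rvec"],float))[0]; return np.array(c["mtx"],float),R,np.array(c["tvec"],float).ravel()
def proj(n,P):
    K,R,t=cal(n); p=(R@np.atleast_2d(P).T).T+t; p=p/p[:,2:]; return (K@p.T).T[:,:2]
def ray(n,px,z):
    K,R,t=cal(n); d=R.T@np.linalg.inv(K)@np.array([px[0],px[1],1.]); c=-R.T@t; return c+d*(z-c[2])/d[2]
E
python3 - <<'E'
from h import *
s=telemetry.get_state(); print({k:np.round(v,3) for k,v in s.items()})
for c in("scene","side"):
    im=eyes.grab_frame(c); cv2.imwrite(f"pics/{c}0.png",im[:,:,::-1])
    K,R,t=cal(c); print(c,"cam",np.round(-R.T@t,3))
    for n in("extractor","bolt_knob","flap_handle","flap_hinge","tray","jug","dye_a","cassette","scent","mould","soap","pan_lid"):
        try: print(c,n,[(np.round(d["position"],3).tolist(),round(d["conf"],2)) for d in recognise(c,n)])
        except Exception as e: print(n,e)
E
```

```text
{'t': np.float64(0.0), 'q': array([-0.912,  0.359,  0.011, -0.   , -1.224, -0.288]), 'qd': array([-0.002,  0.001,  0.001, -0.001,  0.001, -0.002]), 'joint_efforts': array([-0.0000e+00, -5.8271e+01,  2.9305e+01,  6.9970e+00,  7.0000e-03,
       -0.0000e+00]), 'eef_pos': array([ 0.244, -0.629,  0.226]), 'ee_rot': array([ 3.14 , -0.   , -2.771]), 'force': array([0.212, 0.125, 0.353]), 'moment': array([-0.002, -0.001,  0.015]), 'gripper_force': np.float64(0.0), 'width': np.float64(0.088)}
scene cam [ 1.009 -0.509  1.033]
scene extractor [([0.599, -0.006, 0.145], 0.86), ([0.528, -0.341, 0.005], 0.23)]
scene bolt_knob [([0.472, -0.002, 0.108], 0.5)]
scene flap_handle [([0.594, 0.015, 0.146], 0.72)]
scene flap_hinge [([0.598, 0.015, 0.146], 0.68)]
scene tray [([0.321, -0.185, 0.008], 0.93), ([0.525, -0.337, 0.001], 0.71)]
scene jug [([0.318, 0.175, 0.067], 0.92), ([0.462, 0.327, 0.073], 0.67), ([0.6, -0.006, 0.147], 0.52)]
scene dye_a [([0.622, -0.112, 0.044], 0.68)]
scene cassette []
scene scent [([0.698, 0.307, 0.054], 0.88)]
scene mould [([0.375, 0.494, 0.013], 0.81), ([0.596, 0.012, 0.1
[... 299 characters left out ...]
ndle [([0.587, 0.039, 0.147], 0.87)]
side flap_hinge [([0.584, 0.039, 0.147], 0.98)]
side tray [([0.524, -0.337, 0.004], 0.64), ([0.326, -0.18, 0.0], 0.57)]
side jug [([0.304, 0.184, 0.063], 0.97), ([0.455, 0.336, 0.065], 0.6), ([0.7, -0.261, 0.011], 0.35)]
side dye_a [([0.611, 0.168, 0.04], 0.45)]
side cassette [([0.609, 0.17, 0.038], 0.58), ([0.519, 0.067, 0.108], 0.48)]
side scent [([0.685, 0.324, 0.049], 0.78), ([0.38, 0.49, 0.005], 0.56)]
side mould [([0.38, 0.488, 0.007], 0.64), ([0.52, 0.07, 0.106], 0.53), ([0.463, 0.007, 0.106], 0.36)]
side soap []
side pan_lid [([0.704, -0.261, 0.012], 0.79), ([0.377, 0.491, 0.004], 0.67), ([0.583, 0.038, 0.147], 0.4), ([0.461, 0.008, 0.107], 0.27)]
```

View pics/scene0.png

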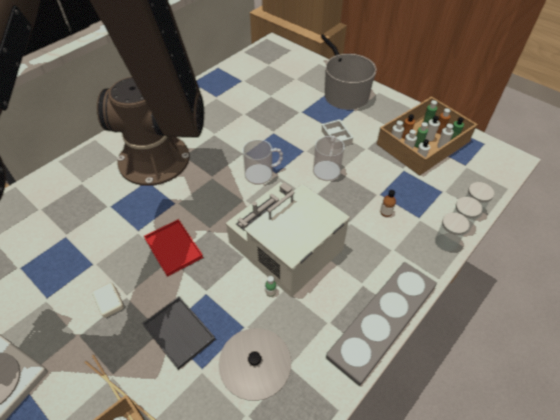

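View pics/side0.png

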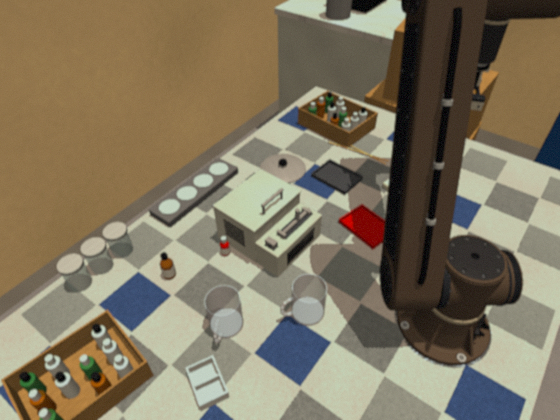

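The dark steel tray is at scene px (178,331), and the red look-alike at (173,247) is left alone. The jug meant is the left one, at (328,159); its look-alike is at (259,162). The extractor is around (290,235), with its bolt on the deck at about (262,208). Next I take a close crop of the extractor from both cameras.

Run:
```python
from h import *
a=cv2.imread("pics/scene0.png")[175:295,220:355]; b=cv2.imread("pics/side0.png")[165:285,205:330]
f=lambda i:cv2.resize(i,(400*1,int(i.shape[0]*400/i.shape[1])),interpolation=cv2.INTER_CUBIC)
a,b=f(a),f(b); h=max(len(a),len(b)); 
o=np.zeros((h,800,3),np.uint8); o[:len(a),:400]=a;o[:len(b),400:]=b; cv2.imwrite("pics/crop0.png",o); print(a.shape,b.shape)
```

```text
(355, 400, 3) (384, 400, 3)
```

View pics/crop0.png

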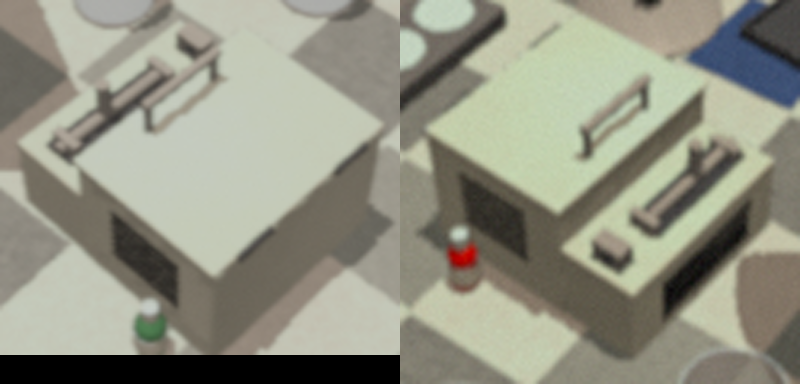

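The crop shows the knob's pin top at crop px (104,84) scene and (698,142) side, the bar handle on the flap, and the keeper block at the +y end of the deck. I fit the extractor pose to the corners.

```bash
cat >> h.py <<'E'
def W(e,P):
    x,y,a=e; P=np.atleast_2d(np.array(P,float)); c,s=np.cos(a),np.sin(a)
    return np.c_[x+c*P[:,0]-s*P[:,1], y+s*P[:,0]+c*P[:,1], P[:,2]]
E
python3 - <<'E'
from h import *
from scipy.optimize import least_squares
S=[((-.084,-.107,.146),(77,165)),((.08,-.107,.146),(215,278)),((.08,.107,.146),(383,125)),((-.084,.107,.146),(245,30)),((-.165,-.105,.095),(20,145))]
D=[((.08,.107,.146),(28,130)),((-.084,.107,.146),(160,214)),((-.084,-.107,.146),(303,90)),((-.165,.105,.095),(232,296)),((-.165,-.105,.095),(372,158))]
s=np.array([p for _,p in S])/2.963+[220,175]; d=np.array([p for _,p in D])/3.2+[205,165]
Ps=[p for p,_ in S];Pd=[p for p,_ in D]
f=lambda e:np.r_[(proj("scene",W(e,Ps))-s).ravel(),(proj("side",W(e,Pd))-d).ravel()]
r=least_squares(f,[.6,0,.1],loss="soft_l1"); e=r.x; print("ext",e.round(4),"res",f(e).reshape(-1,2).round(1).tolist())
np.save("e.npy",e)
ks=np.array([104,82])/2.963+[220,175]; kd=np.array([298,140])/3.2+[205,165]
g=lambda j:np.r_[(proj("scene",W(e,[-.125,-.0325+j[0],.147]))-ks).ravel(),(proj("side",W(e,[-.125,-.0325+j[0],.147]))-kd).ravel()]
j=least_squares(g,[.01]); print("bolt",j.x,g(j.x).round(1))
print("knob",W(e,[-.125,-.0325+j.x[0],.147]),"handle",W(e,[-.06,0,.18]),"hinge",W(e,[.08,0,.14]))
print("tray")
for c in("scene","side"):
    eyes.grab_frame(c)
    for m in trace(c,"tray"):
        M=np.uint8(m["mask"]); (cx,cy),(w,h),a=cv2.minAreaRect(cv2.findNonZero(M)); 
        v,u=np.nonzero(M); print(c,m["conf"],(u.mean(),v.mean()),ray(c,(u.mean(),v.mean()),.009).round(4))
E
```

```text
ext [ 0.5954  0.0263 -0.0396] res [[-1.2, -1.6], [0.6, -0.2], [1.5, -0.8], [0.0, -2.0], [-1.1, -1.0], [-2.2, -1.0], [-1.0, -1.3], [1.2, -4.0], [0.2, -1.2], [0.4, -1.1]]
bolt [-0.0002523] [-0.3  0.8 -1.3 -0.2]
knob [[ 0.46915467 -0.00151678  0.147     ]] handle [[0.53540162 0.02863377 0.18      ]] hinge [[0.67529163 0.02308542 0.14      ]]
tray
scene 0.76 (np.float64(172.320987654321), np.float64(247.2448559670782)) [ 0.3235 -0.1897  0.009 ]
scene 0.61 (np.float64(177.8977512297962), np.float64(332.598383696416)) [ 0.528  -0.3415  0.009 ]
side 0.79 (np.float64(336.91269841269843), np.float64(176.62103174603175)) [ 0.5225 -0.3344  0.009 ]
side 0.78 (np.float64(364.3285939968404), np.float64(225.44944707740916)) [ 0.3282 -0.1804  0.009 ]
side 0.68 (np.float64(266.7881204454833), np.float64(221.49085659287778)) [ 0.5907 -0.0109  0.009 ]
```

Emit:
servo_tool --series '[[[0, 0, -10, 0.1], [0, 0, -10, 0.1], [0, 0, -10, 0.1], [0, 0, 0, 0.1], [0, 0, 0, 0.009], [-10, 30, 0, 0], [-10, 30, 0, 0], [-10, 30, 0, 0], [-10, 30, 0, 0], [0, 0, 0, 0]]]' --claw -0.3 --grip_force 12

```text
t: 2.33
eef_pos: [0.2902, -0.5069, 0.2569]
ee_rot: [3.141, 0.001, 3.109]
force: [0.5, -0.4, 0.1]
width: 0.0568
gripper_force: 0.0
```

```bash
cat >> h.py <<'E'
def to(P,e=None,yaw=None):
    """tool-frame shift in mm from present TCP to world point P, and ext-frame TCP"""
    e=np.load("e.npy") if e is None else e
    s=telemetry.get_state(); p=np.array(s["eef_pos"]); y=s["ee_rot"][2]; d=np.ravel(P)-p
    c,n=np.cos(y),np.sin(y)
    yt=np.pi+e[2] if yaw is None else yaw
    q=p-np.r_[e[:2],0]; ca,sa=np.cos(e[2]),np.sin(e[2])
    print("shift",np.round([1e3*(c*d[0]+n*d[1]),1e3*(n*d[0]-c*d[1]),-1e3*d[2]],1),"roll",round(float(-((yt-y+np.pi)%(2*np.pi)-np.pi)),3),
     "| t",round(float(s["t"]),2),"ext",np.round([1e3*(ca*q[0]+sa*q[1]),1e3*(-sa*q[0]+ca*q[1]),1e3*p[2]],1),"rot",np.round(s["ee_rot"],3),"F",np.round(s["force"],1),"w",round(float(s["width"]),4),"gf",round(float(s["gripper_force"]),1))
E
python3 - <<'E'
from h import *
e=np.load("e.npy"); to(W(e,[-.125,-.0325,.25]))
E
```

```text
shift [-162.2  511.2    6.9] roll 0.007 | t 2.33 ext [-283.8 -544.8  256.9] rot [3.141e+00 1.000e-03 3.109e+00] F [ 0.5 -0.4  0.1] w 0.0568 gf 0.0
```

Emit:
servo_tool --series '[[[-10, 30, 0, 0.007], [-10, 30, 0, 0], [-10, 30, 0, 0], [-10, 30, 0, 0], [-10, 30, 0, 0], [-10, 30, 0, 0], [-10, 30, 0, 0], [-10, 30, 0, 0], [-10, 30, 0, 0], [-10, 30, 0, 0]]]'

```text
t: 3.17
eef_pos: [0.4025, -0.2141, 0.2565]
ee_rot: [3.142, 0.0, 3.099]
force: [0.5, -0.9, -1.1]
width: 0.0569
gripper_force: 0.0
```

Emit:
servo_tool --series '[[[-9, 30, 0, 0], [-9, 30, 0, 0], [-9, 30, 0, 0], [-9, 30, 0, 0], [-9, 30, 0, 0], [-9, 30, 0, 0], [-8, 31, 0, 0], [0, 0, 0, 0], [0, 0, 0, 0], [0, 0, 0, 0]]]'

```text
t: 4.0
eef_pos: [0.4736, -0.0076, 0.2562]
ee_rot: [-3.141, -0.001, 3.099]
force: [0.0, 0.1, 0.1]
width: 0.0567
gripper_force: 0.0
```

```bash
cat >> h.py <<'E'
def wproj(P,c=None):
    K,R,t=c or cal("wrist"); p=(R@np.atleast_2d(P).T).T+t; r=np.hypot(p[:,0],p[:,1]); th=np.arctan2(r,p[:,2])
    return np.c_[K[0,2]+K[0,0]*th*p[:,0]/r, K[1,2]+K[1,1]*th*p[:,1]/r]
E
python3 - <<'E'
from h import *
e=np.load("e.npy"); to(W(e,[-.125,-.0325,.125]))
im=eyes.grab_frame("wrist")[:,:,::-1].copy(); cv2.imwrite("pics/w1raw.png",im)
P=W(e,[(-.125,-.0325,.147),(-.06,.045,.18),(-.06,-.045,.18),(-.165,.105,.095),(-.165,-.105,.095),(-.084,.107,.146),(-.084,-.107,.146)])
for u,v in wproj(P): cv2.circle(im,(int(u),int(v)),3,(0,0,255),1); print(round(u),round(v))
cv2.imwrite("pics/w1.png",im)
for n in("bolt_knob",): print([(np.round(d["position"],3),d["conf"]) for d in recognise("wrist",n)])
E
```

```text
shift [  4.7   6.1 131.2] roll -0.003 | t 4.0 ext [-120.4  -38.6  256.2] rot [-3.141e+00 -1.000e-03  3.099e+00] F [0.  0.1 0.1] w 0.0567 gf 0.0
289 203
380 287
275 289
419 153
215 151
433 244
208 247
[(array([0.466, 0.007, 0.11 ]), 0.91)]
```

View pics/w1.png

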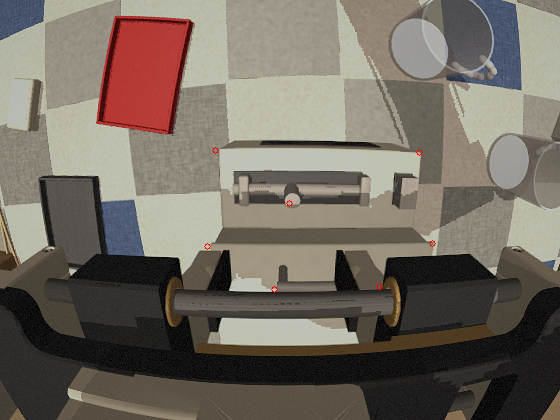

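Wrist picture: the pin top is at about (292,199) against a predicted (289,203), and the deck and flap corners lie within about 4 px of the fit. The pose is good, with the bolt near 3 mm.

Emit:
servo_tool --series '[[[6, 8, 10, 0], [0, 0, 20, 0], [0, 0, 25, 0], [0, 0, 25, 0], [0, 0, 25, 0], [0, 0, 15, 0], [0, 0, 10, 0], [0, 0, 2, 0], [0, 0, 0, 0], [0, 0, 0, 0]]]'

```text
t: 4.93
eef_pos: [0.4686, 0.0003, 0.1253]
ee_rot: [3.141, 0.001, 3.096]
force: [0.4, 0.1, -0.6]
width: 0.0571
gripper_force: 0.0
```

Emit:
servo_tool --series '[[[0, 0, 0, 0], [0, 0, 0, 0], [0, 0, 0, 0], [0, 0, 0, 0], [0, 0, 0, 0], [0, 0, 0, 0], [0, 0, 0, 0], [0, 0, 0, 0], [0, 0, 0, 0], [0, 0, 0, 0]]]' --claw 1

```text
t: 5.77
eef_pos: [0.4682, 0.0008, 0.1246]
ee_rot: [-3.142, -0.0, 3.096]
force: [-1.0, -0.4, -0.4]
width: 0.0136
gripper_force: 12.0
```

Run:
```python
from h import *
e=np.load("e.npy"); to(W(e,[-.125,.0275,.124]))
```

```text
shift [-0.7 58.   0.6] roll -0.005 | t 5.77 ext [-126.   -30.5  124.6] rot [-3.142 -0.     3.096] F [-1.  -0.4 -0.4] w 0.0136 gf 12.0
```

Pin held (13.6 mm). Slide it home.

Emit:
servo_tool --series '[[[0, 6, 0, 0], [0, 8, 0, 0], [0, 8, 0, 0], [0, 8, 0, 0], [0, 8, 0, 0], [0, 8, 0, 0], [0, 5, 0, 0], [0, 3, 0, 0], [0, 2, 0, 0], [0, 0, 0, 0]]]'

```text
t: 6.6
eef_pos: [0.4709, 0.0575, 0.1246]
ee_rot: [3.141, 0.0, 3.097]
force: [0.4, 2.4, 0.9]
width: 0.0132
gripper_force: 12.0
```

Emit:
servo_tool --series '[[[0, 2, 0, 0], [0, 1, 0, 0], [0, 1, 0, 0], [0, 1, 0, 0], [0, 1, 0, 0], [0, 1, 0, 0], [0, 0, 0, 0], [0, 0, 0, 0], [0, 0, 0, 0], [0, 0, 0, 0]]]'

```text
t: 7.43
eef_pos: [0.4708, 0.0608, 0.1246]
ee_rot: [-3.137, -0.001, 3.096]
force: [6.6, -16.6, -0.4]
width: 0.0136
gripper_force: 12.0
```

Run:
```python
from h import *
e=np.load("e.npy"); to(W(e,[-.125,.0275,.124]))
```

```text
shift [-0.8 -2.1  0.6] roll -0.006 | t 7.43 ext [-125.8   29.6  124.6] rot [-3.137e+00 -1.000e-03  3.096e+00] F [  6.6 -16.6  -0.4] w 0.0136 gf 12.0
```

Emit:
servo_tool --series '[[[0, 0, 0, 0], [0, 0, 0, 0], [0, 0, 0, 0], [0, 0, 0, 0], [0, 0, -10, 0], [0, 0, -25, 0], [0, 0, -30, 0], [0, 0, -30, 0], [0, 0, -30, 0], [0, 0, -10, 0]]]' --claw -0.3

```text
t: 8.27
eef_pos: [0.4727, 0.0645, 0.2641]
ee_rot: [3.139, 0.006, 3.097]
force: [1.2, 1.2, -0.2]
width: 0.0567
gripper_force: 0.0
```

Run:
```python
from h import *
e=np.load("e.npy"); e[:2]+=.0018*np.array([-np.sin(e[2]),np.cos(e[2])]); np.save("e.npy",e); print(e)
print(np.round(telemetry.get_state()["q"],3))
to(W(e,[-.06,0,.26]))
for c in("scene","side"):
    im=eyes.grab_frame(c); cv2.imwrite(f"pics/{c}1.png",im[:,:,::-1])
im=eyes.grab_frame("wrist"); C=cal("wrist")
print("expect home",wproj(W(e,[-.125,.0275,.147]),C).round(), "deck",wproj(W(e,[(-.165,.105,.095),(-.165,-.105,.095)]),C).round().tolist())
cv2.imwrite("pics/w2.png",im[:,:,::-1])
```

```text
[ 0.59542582  0.02805449 -0.03964142]
[ 5.500e-01 -2.000e-03 -3.510e-01  1.000e-03 -1.216e+00 -2.166e+00]
shift [-64.3 -31.2   4.1] roll -0.005 | t 8.27 ext [-124.1   31.5  264.1] rot [3.139 0.006 3.097] F [ 1.2  1.2 -0.2] w 0.0567 gf 0.0
expect home [[277. 208.]] deck [[354.0, 155.0], [152.0, 158.0]]
```

View pics/w2.png

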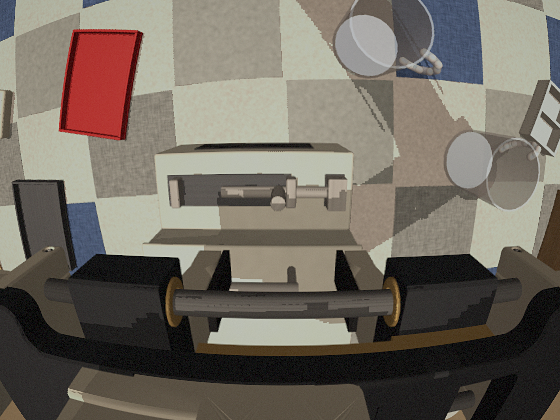

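The bolt sits home with its pin at (278,203) and its tip inside the keeper at (338,190). Next I turn the gripper a quarter for the handle.

Emit:
servo_tool --series '[[[0, 0, 0, -0.12], [0, 0, 0, -0.12], [0, 0, 0, -0.12], [0, 0, 0, -0.12], [0, 0, 0, -0.12], [0, 0, 0, -0.12], [0, 0, 0, -0.12], [0, 0, 0, -0.12], [0, 0, 0, -0.12], [0, 0, 0, -0.12]]]'

```text
t: 9.25
eef_pos: [0.4702, 0.0636, 0.2577]
ee_rot: [3.139, -0.002, -1.981]
force: [0.6, 0.9, -0.9]
width: 0.0573
gripper_force: 0.0
```

Emit:
servo_tool --series '[[[0, 0, 0, -0.12], [0, 0, 0, -0.12], [0, 0, 0, -0.12], [0, 0, 0, -0.016], [10, -20, 0, 0], [10, -20, 0, 0], [10, -20, 0, 0], [0, 0, 0, 0], [0, 0, 0, 0], [0, 0, 0, 0]]]'

```text
t: 10.08
eef_pos: [0.5291, 0.0312, 0.2584]
ee_rot: [3.14, -0.001, -1.613]
force: [0.3, 0.3, -0.2]
width: 0.0568
gripper_force: 0.0
```

Run:
```python
from h import *
e=np.load("e.npy"); to(W(e,[-.06,0,.168]),yaw=-np.pi/2+e[2])
im=eyes.grab_frame("wrist"); C=cal("wrist"); s=telemetry.get_state()
m=trace("wrist","flap_handle"); print([x["conf"] for x in m]); print([(np.round(d["position"],3),d["conf"]) for d in recognise("wrist","flap_handle")])
im=im[:,:,::-1].copy()
for u,v in wproj(W(e,[(-.06,.045,.18),(-.06,0,.18),(-.06,-.045,.18),(-.084,.107,.146),(-.084,-.107,.146),(.08,.107,.146)]),C): cv2.circle(im,(int(u),int(v)),3,(0,0,255),1)
cv2.imwrite("pics/w3.png",im)
```

```text
shift [ 0.5 -6.4 90.4] roll -0.003 | t 10.08 ext [-66.4   0.5 258.4] rot [ 3.140e+00 -1.000e-03 -1.613e+00] F [ 0.3  0.3 -0.2] w 0.0568 gf 0.0
[0.57]
[(array([ 0.576, -0.002,  0.146]), 0.84)]
```

View pics/w3.png

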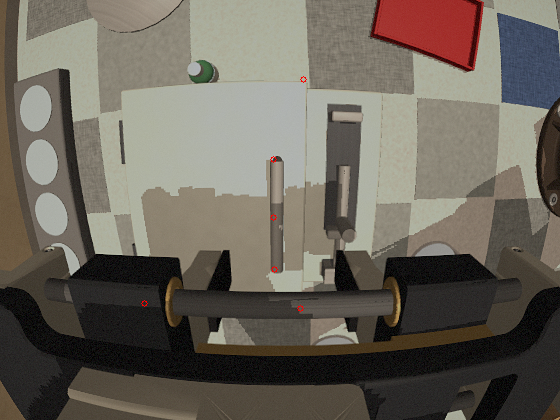

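The bar appears at u≈276.5 against a predicted 273, so the extractor is about 2.5 mm nearer the robot than fitted. I correct for that and descend.

Emit:
servo_tool --series '[[[0, -4, 10, 0], [0, 0, 20, 0], [0, 0, 20, 0], [0, 0, 20, 0], [0, 0, 10, 0], [0, 0, 7, 0], [0, 0, 3, 0], [0, 0, 0, 0], [0, 0, 0, 0], [0, 0, 0, 0]]]'

```text
t: 11.07
eef_pos: [0.5344, 0.0314, 0.1705]
ee_rot: [-3.14, 0.001, -1.611]
force: [0.2, -0.1, 0.3]
width: 0.0569
gripper_force: 0.0
```

Emit:
servo_tool --series '[[[0, 0, 0, 0], [0, 0, 0, 0], [0, 0, 0, 0], [0, 0, 0, 0], [0, 0, 0, 0], [0, 0, 0, 0], [0, 0, 0, 0], [0, 0, 0, 0], [0, 0, 0, 0], [0, 0, 0, 0]]]' --claw 1 --grip_force 25

```text
t: 11.9
eef_pos: [0.5337, 0.0312, 0.1695]
ee_rot: [3.141, -0.0, -1.611]
force: [-1.2, 0.2, 0.7]
width: 0.0089
gripper_force: 25.0
```

Run:
```python
from h import *
e=np.load("e.npy"); e[:2]-=.0025*np.array([np.cos(e[2]),np.sin(e[2])]); np.save("e.npy",e)
to(W(e,[-.06,0,.168]),yaw=-np.pi/2+e[2])
# path: increments, rows (tool y=-ext x, z=-z)
th=np.linspace(0,1.62,31); a=.2782+th; x=-145.6*np.cos(a); z=145.6*np.sin(a)
print(np.c_[-np.diff(x),-np.diff(z)].round(1).tolist(), x[-1]+80,z[-1]+140)
```

```text
shift [0.7 0.7 1.5] roll -0.0 | t 11.9 ext [-59.3   0.7 169.5] rot [ 3.141 -0.    -1.611] F [-1.2  0.2  0.7] w 0.0089 gf 25.0
[[-2.4, -7.5], [-2.8, -7.4], [-3.2, -7.2], [-3.5, -7.0], [-3.9, -6.8], [-4.3, -6.6], [-4.6, -6.4], [-5.0, -6.1], [-5.3, -5.8], [-5.6, -5.5], [-5.9, -5.2], [-6.2, -4.9], [-6.4, -4.6], [-6.6, -4.2], [-6.9, -3.8], [-7.1, -3.5], [-7.2, -3.1], [-7.4, -2.7], [-7.5, -2.3], [-7.6, -1.9], [-7.7, -1.5], [-7.8, -1.0], [-7.8, -0.6], [-7.9, -0.2], [-7.9, 0.2], [-7.8, 0.7], [-7.8, 1.1], [-7.7, 1.5], [-7.6, 1.9], [-7.5, 2.3]] 126.82287848733226 277.86579724558413
```

Bar held (8.9 mm, centred). Swing along the arc.

Emit:
servo_tool --series '[[[0, -2.4, -7.5, 0], [0, -2.8, -7.4, 0], [0, -3.2, -7.2, 0], [0, -3.5, -7, 0], [0, -3.9, -6.8, 0], [0, -4.3, -6.6, 0], [0, -4.6, -6.4, 0], [0, -5, -6.1, 0], [0, -5.3, -5.8, 0], [0, -5.6, -5.5, 0]]]'

```text
t: 12.73
eef_pos: [0.5728, 0.0292, 0.2368]
ee_rot: [3.138, -0.001, -1.611]
force: [-10.9, 3.6, 3.6]
width: 0.0091
gripper_force: 25.0
```

Run:
```python
from h import *
e=np.load("e.npy"); a=.2782+.54; to(W(e,[.08-.1456*np.cos(a),0,.14+.1456*np.sin(a)-.0105]),yaw=-np.pi/2+e[2])
```

```text
shift [ 0.3 -0.6  1. ] roll -0.0 | t 12.73 ext [-20.2   0.3 236.8] rot [ 3.138e+00 -1.000e-03 -1.611e+00] F [-10.9   3.6   3.6] w 0.0091 gf 25.0
```

Emit:
servo_tool --series '[[[0, -5.9, -5.2, 0], [0, -6.2, -4.9, 0], [0, -6.4, -4.6, 0], [0, -6.6, -4.2, 0], [0, -6.9, -3.8, 0], [0, -7.1, -3.5, 0], [0, -7.2, -3.1, 0], [0, -7.4, -2.7, 0], [0, -7.5, -2.3, 0], [0, -7.6, -1.9, 0]]]'

```text
t: 13.57
eef_pos: [0.6433, 0.0258, 0.2745]
ee_rot: [-3.141, -0.001, -1.611]
force: [-6.2, -0.8, 5.2]
width: 0.0091
gripper_force: 25.0
```

Run:
```python
from h import *
e=np.load("e.npy"); a=.2782+1.08; to(W(e,[.08-.1456*np.cos(a),0,.14+.1456*np.sin(a)-.0105]),yaw=-np.pi/2+e[2])
```

```text
shift [-0.4  1.1  2.7] roll -0.0 | t 13.57 ext [ 50.4  -0.4 274.5] rot [-3.141e+00 -1.000e-03 -1.611e+00] F [-6.2 -0.8  5.2] w 0.0091 gf 25.0
```

Emit:
servo_tool --series '[[[0, -7.7, -0.5, 0], [0, -7.8, 0, 0], [0, -7.8, 0, 0], [0, -7.9, 0, 0], [0, -7.9, 0.2, 0], [0, -7.8, 0.7, 0], [0, -7.8, 1.1, 0], [0, -7.7, 1.5, 0], [0, -7.6, 1.9, 0], [0, -7.5, 2.3, 0]]]'

```text
t: 14.4
eef_pos: [0.7216, 0.0222, 0.267]
ee_rot: [-3.139, -0.002, -1.611]
force: [-3.5, -4.0, 4.4]
width: 0.0088
gripper_force: 25.0
```

Run:
```python
from h import *
e=np.load("e.npy"); a=.2782+1.62; to(W(e,[.08-.1456*np.cos(a),0,.14+.1456*np.sin(a)-.0105]),yaw=-np.pi/2+e[2])
```

```text
shift [-0.9  2.  -0.3] roll -0.001 | t 14.4 ext [128.8  -0.9 267. ] rot [-3.139e+00 -2.000e-03 -1.611e+00] F [-3.5 -4.   4.4] w 0.0088 gf 25.0
```

Emit:
servo_tool --series '[[[0, 0, 0, 0], [0, 0, 0, 0], [0, 0, 0, 0], [0, 0, 0, 0], [0, 0, -5, 0], [0, 0, -15, 0], [0, 0, -20, 0], [0, 0, -25, 0], [0, 0, -25, 0], [0, 0, -10, 0]]]' --claw 0.55

```text
t: 15.23
eef_pos: [0.7213, 0.0236, 0.3699]
ee_rot: [-3.136, 0.001, -1.61]
force: [0.1, 0.5, 1.4]
width: 0.0197
gripper_force: 0.0
```

Emit:
servo_tool --series '[[[0, 20, 0, 0.12], [0, 20, 0, 0.12], [0, 20, 0, 0.12], [0, 20, 0, 0.12], [0, 20, 0, 0.12], [0, 10, 0, 0.12], [0, 10, 0, 0.12], [0, 0, 0, 0.12], [0, 0, 0, 0.12], [0, 0, 0, 0.12]]]'

```text
t: 16.07
eef_pos: [0.6102, 0.0642, 0.3654]
ee_rot: [3.141, 0.001, -2.816]
force: [1.0, -0.1, -0.7]
width: 0.0198
gripper_force: 0.0
```

Emit:
servo_tool --series '[[[0, 0, 0, 0.12], [0, 0, 0, 0.12], [0, 0, 0, 0.12], [0, 0, 0, 0.01], [0, 0, 0, 0], [0, 0, 0, 0], [0, 0, 0, 0], [0, 0, 0, 0], [0, 0, 0, 0], [0, 0, 0, 0]]]'

```text
t: 16.9
eef_pos: [0.6106, 0.0638, 0.3648]
ee_rot: [-3.142, -0.0, 3.103]
force: [0.3, -0.4, 0.1]
width: 0.0197
gripper_force: 0.0
```

Run:
```python
from h import *
e=np.load("e.npy"); to(W(e,[0,.045,.3]))
im=eyes.grab_frame("scene")[:,:,::-1]; im2=eyes.grab_frame("side")[:,:,::-1].copy()
im=im.copy()
for n,i in(("scene",im),("side",im2)):
  for s in(-1,1):
    for u,v in proj(n,W(e,[(0,s*.045,.132)])): cv2.circle(i,(int(u),int(v)),2,(0,0,255),1)
a=im[90:300,190:400]; b=im2[90:300,180:390]
cv2.imwrite("pics/crop2.png",cv2.resize(np.hstack([a,b]),(800,400),interpolation=cv2.INTER_CUBIC))
for c in("scene","side"):
  for n in ("cassette_tab","cassette","blank"): print(c,n,[(np.round(d["position"],3).tolist(),round(d["conf"],2)) for d in recognise(c,n)])
```

```text
shift [16.2  8.7 64.8] roll 0.001 | t 16.9 ext [ 16.2  36.3 364.8] rot [-3.142 -0.     3.103] F [ 0.3 -0.4  0.1] w 0.0197 gf 0.0
scene cassette_tab [([0.586, -0.025, 0.092], 0.71)]
scene cassette [([0.584, -0.023, 0.088], 0.59)]
scene blank [([0.558, 0.067, 0.098], 0.62)]
side cassette_tab [([0.598, -0.014, 0.093], 0.57)]
side cassette [([0.599, -0.011, 0.092], 0.73), ([0.525, -0.337, 0.006], 0.2)]
side blank [([0.602, 0.077, 0.096], 0.87), ([0.703, -0.256, 0.012], 0.33)]
```

View pics/crop2.png

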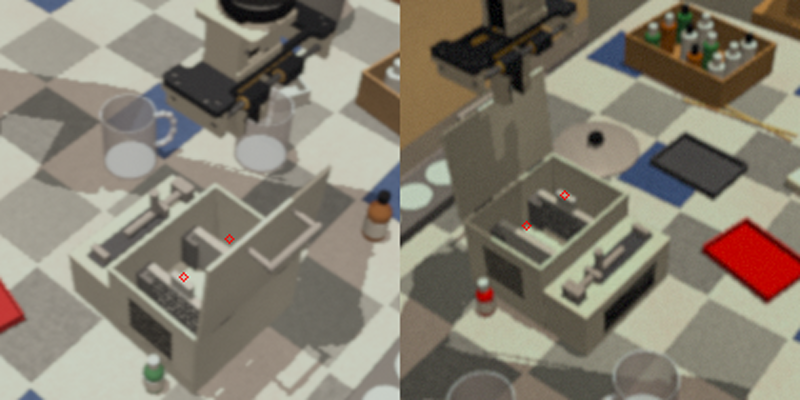

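The flap stands upright. The plate with mesh and pull tab is in the right slot (y −45, marker at crop (184,277), on the tab); the plain plate is in the left slot (230,240). I go above the right slot.

Emit:
servo_tool --series '[[[4, -20, 0, 0], [4, -20, 0, 0], [4, -20, 0, 0], [4, -21, 10, 0], [0, 0, 20, 0], [0, 0, 20, 0], [0, 0, 20, 0], [0, 0, 20, 0], [0, 0, 10, 0], [0, 0, 0, 0]]]' --claw -0.1

```text
t: 18.13
eef_pos: [0.5902, -0.0166, 0.2625]
ee_rot: [-3.141, -0.004, 3.102]
force: [-0.2, 0.6, 0.3]
width: 0.0481
gripper_force: 0.0
```

Run:
```python
from h import *
e=np.load("e.npy"); to(W(e,[0,-.045,.111]))
im=eyes.grab_frame("wrist"); C=cal("wrist"); im=im[:,:,::-1].copy()
print([(np.round(d["position"],4),d["conf"]) for d in recognise("wrist","cassette_tab")],W(e,[0,-.045,.132]))
for u,v in wproj(W(e,[(.018,-.045,.132),(-.018,-.045,.132),(-.08,.105,.14),(-.08,-.105,.14),(-.06,-.045,.108)]),C): cv2.circle(im,(int(u),int(v)),2,(0,0,255),-1)
cv2.imwrite("pics/w4.png",cv2.resize(im[100:340,130:450],(800,600),interpolation=cv2.INTER_CUBIC))
```

```text
shift [ -0.9  -0.2 151.5] roll 0.0 | t 18.13 ext [ -0.9 -44.8 262.5] rot [-3.141 -0.004  3.102] F [-0.2  0.6  0.3] w 0.0481 gf 0.0
[(array([ 0.5822, -0.0211,  0.1121]), 0.83)] [[ 0.59114438 -0.01681108  0.132     ]]
```

View pics/w4.png

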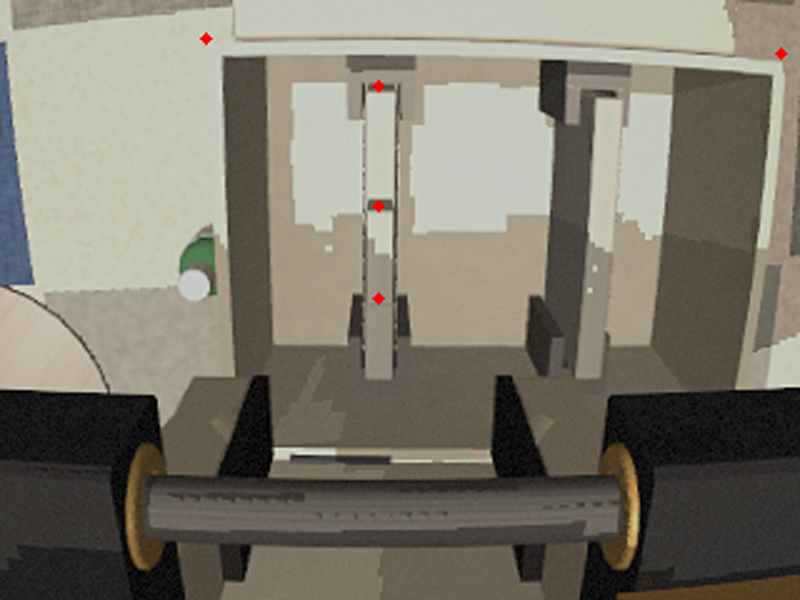

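The predicted tab points fall on the tab (crop (379,206) and (379,298)), so the position is confirmed. I descend and grip.

Emit:
servo_tool --series '[[[-1, 0, 20, 0], [0, 0, 25, 0], [0, 0, 25, 0], [0, 0, 25, 0], [0, 0, 25, 0], [0, 0, 15, 0], [0, 0, 10, 0], [0, 0, 5, 0], [0, 0, 0, 0], [0, 0, 0, 0]]]'

```text
t: 19.07
eef_pos: [0.5933, -0.0164, 0.1161]
ee_rot: [3.141, 0.002, 3.103]
force: [-0.3, 0.3, -0.2]
width: 0.0477
gripper_force: 0.0
```

Emit:
servo_tool --series '[[[0, 0, 0, 0], [0, 0, 0, 0], [0, 0, 0, 0], [0, 0, 0, 0], [0, 0, 0, 0], [0, 0, 0, 0], [0, 0, 0, 0], [0, 0, 0, 0], [0, 0, 0, 0], [0, 0, 0, 0]]]' --claw 1 --grip_force 35

```text
t: 19.9
eef_pos: [0.5924, -0.0165, 0.1149]
ee_rot: [3.142, 0.0, 3.102]
force: [-1.0, 0.9, 1.1]
width: 0.0098
gripper_force: 35.0
```

Emit:
servo_tool --series '[[[0, 0, -2, 0], [0, 0, -4, 0], [0, 0, -6, 0], [0, 0, -6, 0], [0, 0, -6, 0], [0, 0, -6, 0], [0, 0, -6, 0], [0, 0, -6, 0], [0, 0, -6, 0], [0, 0, -6, 0]]]'

```text
t: 20.73
eef_pos: [0.5924, -0.0166, 0.1695]
ee_rot: [3.142, 0.0, 3.102]
force: [-0.1, 0.6, -1.9]
width: 0.0099
gripper_force: 35.0
```

Emit:
servo_tool --series '[[[0, 0, -8, 0], [0, 0, -12, 0], [0, 0, -12, 0], [0, 0, -12, 0], [0, 0, -12, 0], [0, 0, -12, 0], [0, 0, -12, 0], [0, 0, -12, 0], [0, 0, -8, 0], [0, 0, -5, 0]]]'

```text
t: 21.57
eef_pos: [0.5927, -0.0165, 0.2753]
ee_rot: [3.141, 0.001, 3.103]
force: [0.7, 0.3, -1.8]
width: 0.0098
gripper_force: 35.0
```

Run:
```python
from h import *
to([.525,-.338,.275])
```

```text
shift [ 5.510e+01 -3.239e+02  3.000e-01] roll 0.001 | t 21.57 ext [  1.5 -44.7 275.3] rot [3.141e+00 1.000e-03 3.103e+00] F [ 0.7  0.3 -1.8] w 0.0098 gf 35.0
```

Emit:
servo_tool --series '[[[1, -6, 0, 0], [2, -12, 0, 0], [3, -18, 0, 0], [3, -18, 0, 0], [3, -18, 0, 0], [3, -18, 0, 0], [3, -18, 0, 0], [3, -18, 0, 0], [3, -18, 0, 0], [3, -18, 0, 0]]]'

```text
t: 22.4
eef_pos: [0.5578, -0.1791, 0.2729]
ee_rot: [3.142, -0.002, 3.102]
force: [-0.0, -0.3, -1.5]
width: 0.0098
gripper_force: 35.0
```

Emit:
servo_tool --series '[[[3, -18, 0, 0], [3, -18, 0, 0], [3, -18, 0, 0], [3, -18, 0, 0], [3, -18, 0, 0], [3, -18, 0, 0], [3, -18, 0, 0], [3, -18, 0, 0], [2, -12, 0, 0], [2, -6, 0, 0]]]'

```text
t: 23.23
eef_pos: [0.5236, -0.3399, 0.2728]
ee_rot: [3.141, -0.002, 3.101]
force: [0.3, -0.0, -1.2]
width: 0.0098
gripper_force: 35.0
```

Run:
```python
from h import *
to([.525,-.338,.145])
for c in("scene","side"):
    eyes.grab_frame(c)
    for n in("tray","cassette"): print(c,n,[(np.round(d["position"],3).tolist(),round(d["conf"],2)) for d in recognise(c,n)])
```

```text
shift [ -1.4   2.  127.8] roll -0.001 | t 23.23 ext [ -54.7 -370.5  272.8] rot [ 3.141e+00 -2.000e-03  3.101e+00] F [ 0.3 -0.  -1.2] w 0.0098 gf 35.0
scene tray [([0.558, 0.068, 0.097], 0.66), ([0.358, -0.178, 0.007], 0.62), ([0.699, 0.31, 0.057], 0.39)]
scene cassette [([0.558, -0.349, 0.25], 0.96)]
side tray [([0.524, -0.337, 0.003], 0.72), ([0.322, -0.179, 0.002], 0.57), ([0.467, 0.066, 0.11], 0.5)]
side cassette [([0.515, -0.336, 0.232], 0.66)]
```

Emit:
servo_tool --series '[[[-1, 2, 6, 0], [0, 0, 12, 0], [0, 0, 16, 0], [0, 0, 18, 0], [0, 0, 18, 0], [0, 0, 16, 0], [0, 0, 16, 0], [0, 0, 12, 0], [0, 0, 8, 0], [0, 0, 5, 0]]]'

```text
t: 24.37
eef_pos: [0.5256, -0.3354, 0.1456]
ee_rot: [3.141, -0.001, 3.103]
force: [-0.9, 0.3, -1.8]
width: 0.0096
gripper_force: 35.0
```

Emit:
servo_tool --series '[[[0, 0, 0, 0], [0, 0, 0, 0], [0, 0, 0, 0], [0, 0, 0, 0], [0, 0, 0, 0], [0, 0, 0, 0], [0, 0, 0, 0], [0, 0, 0, 0], [0, 0, 0, 0], [0, 0, 0, 0]]]'

```text
t: 25.2
eef_pos: [0.5258, -0.3362, 0.1469]
ee_rot: [3.142, -0.0, 3.102]
force: [0.5, 0.2, -1.1]
width: 0.0096
gripper_force: 35.0
```

Run:
```python
from h import *
to([.525,-.338,.145])
a=eyes.grab_frame("scene")[90:400,110:420]; b=eyes.grab_frame("side")[90:400,180:490]
cv2.imwrite("pics/end.png",cv2.resize(np.hstack([a,b])[:,:,::-1],(800,400),interpolation=cv2.INTER_CUBIC))
```

```text
shift [ 0.7 -1.8  1.9] roll 0.0 | t 25.2 ext [ -52.7 -366.7  146.9] rot [ 3.142 -0.     3.102] F [ 0.5  0.2 -1.1] w 0.0096 gf 35.0
```

View pics/end.png

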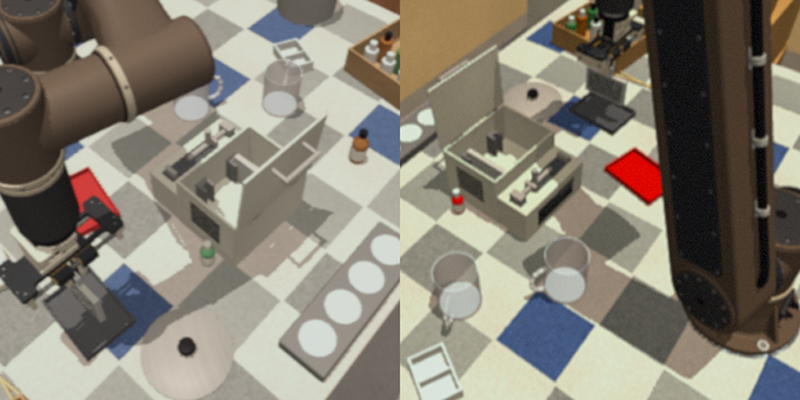

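The cassette hangs upright over the dark tray (crop (95,300) scene, (605,90) side). The flap is upright, the bolt home, the blanking plate in its slot, and the bystanders look undisturbed.

```bash
python3 -c "
from station import ticket; print(ticket.job_done())"
```

```text
the job is handed in; nothing more can be done
None
```

The job is handed in at about 25 s: bolt home, flap upright, and the cassette held still about 6 cm above the table over the middle of the steel drip tray; no verdict was returned.

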